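# Fit the dosing cylinder to the burette drive

## Task

The glass dosing cylinder is lying on the bench: tip it up by its square head with its foot staying on the bench, never carrying it while it lies or leans, and let it stand there by itself. Then take it again by the head from above, lower it into the collar of the burette drive with its two lugs in the two slots, push it down against the spring and turn it clockwise (seen from above) until its lugs are under the lock marks and it springs up home in the lock, and let go. Leave everything else on the bench where it is.

Things in the scene. Friction and masses are not known exactly. Their poses are not given: they have to be found in the camera images.
- cylinder: Dosing cylinder, loose, about 0.28 kg, 150 mm long plus a 9 mm teal plug (22 mm wide) on its head. Origin on its axis, half-way, 75 mm from the foot face. Own x runs along it from foot to head, own y along its two lugs. It starts lying level, x and y horizontal, pointing any way, axis 25 mm over the bench. Green see-through barrel 36 mm in diameter, 36 to 110 mm from the foot face.
- cyl_head (a point): Centre of the white square head, on the axis, 130 mm from the foot face: the place to grip; axes as cylinder. It is 40 mm long (110 to 150 mm from the foot face) and 50 mm across its flats, facing own y and z. On the two y flats the round black ends of the valve spindle, 14 mm wide, stand out 4 mm (58 mm over both), over the lugs; pinched lightly there (4 N) the cylinder swings between the fingers.
- cyl_foot (a point): Centre of the cylinder's foot face, on its axis; axes as cylinder. White spigot 40 mm in diameter, 30 mm long, its foot face 35 mm across with a 3 mm bevel; then a teal flange 50 mm in diameter, 30 to 36 mm from the foot face. Let go on its foot within about 0.15 rad of upright it stands by itself.
- cyl_lug (a point): Middle of the outer end of one of the two steel lugs, on opposite sides of the spigot: each is 9 mm wide, 6 to 12 mm from the foot face, and reaches 26 mm from the axis. A black bar across the head's end face shows their direction. They are alike: half a turn makes no difference.
- collar (a point): Centre of the mouth of the bayonet collar, 102 mm over the bench, on the burette drive: a fixed white box with teal sides, 150 x 170 mm, deck 65 mm high. z up; x points to the drive's back, its display is at the front (-x). The aluminium collar is 76 mm in diameter and 37 mm high, bore 44 mm. On the deck behind it (+x, 48 to 72 mm from its axis) stands a teal ridge 18 mm high.
- collar_slot (a point): Outer end, at the mouth, of one of the collar's two slots for the lugs, 28 mm from its centre, with a green dot beside it; the other is opposite. Slots are 14 mm wide and lie 75 degrees counter-clockwise from the collar's x seen from above. Lugs in the slots, the foot meets a spring pad 16 mm below the mouth; left unturned, the cylinder rises to there again.
- collar_lock (a point): One of the two black lock marks on the collar's rim, 34 mm from its centre along x; the other is opposite. Lugs can turn from the slots when the foot face is 26 mm or more below the mouth (at 30 mm the flange meets the rim): 75 degrees clockwise to a stop under these marks, 5 degrees of play. Let go there, the spring lifts it into a notch: foot face 22 mm below the mouth, locked.
- pad (a joint): Travel of the spring pad in the collar: 0 free, grows to 0.015 m as it is pushed down; 0.006 with the cylinder locked, 0.010 or more when the lugs can turn. It pushes up with 6 N at 0 and 0.5 N more per mm.
- tube_a: Bystander: loose amber sample tube with teal cap, standing, 32 mm in diameter, 129 mm high; origin at the centre of its underside.
- tube_b: Bystander: another such tube, to the left.
- tube_c: Bystander: another such tube, beyond tube_a.
- beaker: Bystander: loose glass beaker, 72 mm in diameter, 95 mm high; origin at the centre of its underside.
- bottle: Bystander: loose green bottle with white cap, 68 mm in diameter, 135 mm high; origin at the centre of its underside.
- weigh_pot: Bystander: loose white pot, 56 mm in diameter, 34 mm high; origin at the centre of its underside.
- spatula: Bystander: loose steel lab spatula, 190 mm long, 16 mm wide, 5 mm thick, lying beyond the tubes; origin under its middle.
Not all that is in view belongs to the job. What is shaped like the cylinder but purple or yellow is not meant.

How it is judged (in metres and radians):
On the way, in this order (a step that is already met when the one before it is completed fails the run):
1. the cylinder stands upright on its foot on the bench by itself, let go (leaning less than 0.1 rad) (angle between cylinder's own x axis and vertical below 0.1 rad and height (world z) of cyl_foot below 0.008 m and contact force between cylinder and the fingers below 0.1 N), for 0.3 s.
2. it is pushed down in the collar against the spring, deep enough for the lugs to turn (value of joint pad above 0.0095 m and horizontal distance between cyl_foot and collar below 0.005 m and angle between cylinder's own x axis and vertical below 0.12 rad), for 0.05 s.
At the end, for the whole second after the job is handed in: The cylinder sits locked in the collar, at rest and released: foot face 19.5 to 24.5 mm below the mouth, within 5 mm of its centre, upright within 0.08 rad, lugs along the lock marks within 0.16 rad (z of cyl_foot in the frame of collar between -0.0245 and -0.0195 m and angle between the y axis of cylinder and the x axis of collar, either way round below 0.16 rad and horizontal distance between cyl_foot and collar below 0.005 m and angle between cylinder's own x axis and vertical below 0.08 rad and linear speed of cylinder below 0.02 m/s and contact force between cylinder and the fingers below 0.1 N); the robot touches nothing.
It fails at once if the cylinder is carried while it lies or leans: its foot more than 60 mm over the bench with the cylinder leaning more than 0.5 rad (height (world z) of cyl_foot above 0.06 m and angle between cylinder's own x axis and vertical above 0.5 rad).
It fails at once if a bystander is pushed more than 30 mm or knocked over (distance of any of tube_a, tube_b, tube_c, beaker, bottle, weigh_pot, spatula from where it was at the start of the episode above 0.03 m or angle between any of tube_a, tube_b, tube_c, beaker, bottle's own z axis and vertical above 0.6 rad).
It also fails if it takes over 64 s, if anything falls off the work surface, if the arm or the gripper's body presses on something with over 40 N, if the wrist force passes 120 N, or if a joint passes its speed limit or range.

## Robot

A 6-joint arm with a two-finger parallel gripper is mounted at the origin on the work surface. World frame = base frame: x ahead of the robot, y to its left, z up, the work surface at z = 0. Lengths are in mm, angles in degrees, forces in N, time in s.
With the tool pointing down it reaches from about 300 to 850 mm from the base axis. Payload 4.2 kg.
Tool frame: the origin (TCP) lies on the centre line of the jaws, within the pads' length; the fingertips stand 8 mm ahead of it and the grasp point (between the pads) lies 11 mm behind it; z points along the fingers, y is the line along which they close (so a half turn about z gives the same grasp; the last joint's range is limited). The gripper opens to 91 mm and grips with 3 to 60 N. Pads are 32 mm wide; open, the fingers measure 118 mm over their backs; the gripper's body (76 mm by 178 mm) begins 60 mm behind the grasp point.
Start: joints at [-78.151, 18.312, 89.639, -0, 72.044, -1.146], TCP at [129.297, -560.29, 221.976] pointing down, gripper open.
Joint ranges: [-177.97, 177.97], [-48.28, 115.42], [12.27, 149.76], [-77.06, 257.06], [2.81, 150.46], [-146.56, 146.56]. Speed limits (degrees/s): [147.25, 147.25, 180, 180, 180, 180].

## Interface

Orientations are given as [roll, pitch, yaw] about the fixed x, y, z axes, in that order (R = Rz(yaw) Ry(pitch) Rx(roll)).
In Python, from workcell import telemetry, eyes, ticket gives the robot as it stands. The module is installed in compiled form; this text tells all that it offers.
- The arm moves only by the shell command python3 -m crank 'ROWS' [OPENING] [FORCE]. ROWS is JSON, a list of rows, each an object of numbers: "dx", "dy", "dz": the shift along the world's x, y, z normalised to -1 to 1, where 1 is 80 cm; "yaw": the turn about the world's z normalised to -1 to 1, where 1 is 5 degrees. A call has 1 to 10 rows; each row shifts and turns the commanded pose from where the row before left it; what a row does not reach is not made up. A row lasts 1/8 s, in which the tool goes at most 62.5 mm and 10.7 degrees, less where a joint would pass 70% of its speed; a pose out of reach is approached as far as the arm can. A call with a number of a shift or a turn outside -1 to 1 is refused whole. A call with a gripper value outside its range is refused whole. OPENING is the opening, from 0 (shut) to 1 (fully open), set as the call begins (- or left out, the last holds). The fingers move at their own pace and stop on an object; FORCE is the grip in N (left out, the last holds). Time passes only in rows, so rows that do not move let the fingers close. It gives the time, the measured TCP pose, the force, the opening and the grip force at its end, in the units of the state.
- telemetry.state(): the state, without advancing time (a new reading comes with each control period).
- eyes.grab_frame(name): name is "scene" or "top" or "wrist"; returns the picture (400x640x3 uint8, red, green, blue); there is no depth.
- eyes.calibration(name): a dict with "camera_matrix" (3x3 intrinsics, pixels), "k1" (the pictures are not rectified: a ray, as slopes to the right and down, at radius r is drawn at 1 + k1 r^2 times it, then the intrinsics apply), "world_from_camera" (4x4, takes a point from camera to world coordinates). Camera axes: x right, y down, z forward; pixel columns grow to the right and rows downward; lengths in mm; the calibration is good to about 2 mm. A picture is of the moment at which its call begins: read the wrist's pose just before it. calibration takes no time and is no camera call; for the wrist camera it gives the pose at the moment of the call.
- ticket.job_done(): hands the job in; it is judged then, once.
The state is a dict: "time_s": time; "qpos": joint angles; "qvel": joint speeds; "effort": joint torques, N m; "ee_pos": TCP position; "ee_rot": TCP orientation; "force": force on the tool from outside, world axes, zero at the start; "torque": the same for the moment, N m; "gripper_width": finger opening in mm; "gripper_force": force on a finger pad.
Only numpy, scipy, OpenCV 4.12 (cv2) and the standard library are available. Lean on these libraries where they do the work, as an engineer would, in place of code of your own. Each camera call takes 0.05 s, during which the arm holds its last target. There are 200 camera calls.

## Working session

There is one attempt and no reset: what is moved stays moved. The work goes in short steps, Python scripts to look and compute and a shell command to move; the robot and the scene stay as the last step left them, time stands still between calls to the robot, and variables do not carry over. Pictures are saved under pics/ and viewed, at most 10 in all, crops included, and the job is handed in when it is done.

```bash
mkdir -p pics; python3 - <<'E'
from workcell import telemetry, eyes
import cv2, numpy as np
s=telemetry.state(); print(s['time_s'],s['ee_pos'],s['ee_rot'],s['gripper_width'])
for n in ('scene','top','wrist'):
    f=eyes.grab_frame(n); cv2.imwrite(f'pics/{n}0.png',f[:,:,::-1]); np.save(f'pics/{n}0.npy',f)
    c=eyes.calibration(n); print(n,np.round(c['camera_matrix'],1).tolist(),c['k1'],np.round(c['world_from_camera'],3).tolist())
E
```

```text
0.0 [ 129.18711022 -559.78939319  221.12315663] [-1.79898213e+02 -1.13736538e-05  1.29964912e+01] 91.29458439315518
scene [[406.9, 0.0, 317.0], [0.0, 406.9, 192.9], [0.0, 0.0, 1.0]] 0.027103660671695944 [[-0.818, 0.477, -0.323, 862.955], [0.576, 0.667, -0.473, 586.217], [-0.011, -0.573, -0.82, 1147.844], [0.0, 0.0, 0.0, 1.0]]
top [[452.8, 0.0, 324.1], [0.0, 452.8, 198.6], [0.0, 0.0, 1.0]] 0.03589718016541483 [[-0.008, -0.978, 0.209, 134.044], [-1.0, 0.006, -0.008, 7.954], [0.006, -0.209, -0.978, 1701.313], [0.0, 0.0, 0.0, 1.0]]
wrist [[322.8, 0.0, 321.5], [0.0, 322.8, 196.8], [0.0, 0.0, 1.0]] -0.047888134976503245 [[0.224, -0.942, -0.248, 198.287], [-0.975, -0.217, -0.056, -544.702], [-0.001, 0.254, -0.967, 383.214], [0.0, 0.0, 0.0, 1.0]]
```

View pics/top0.png

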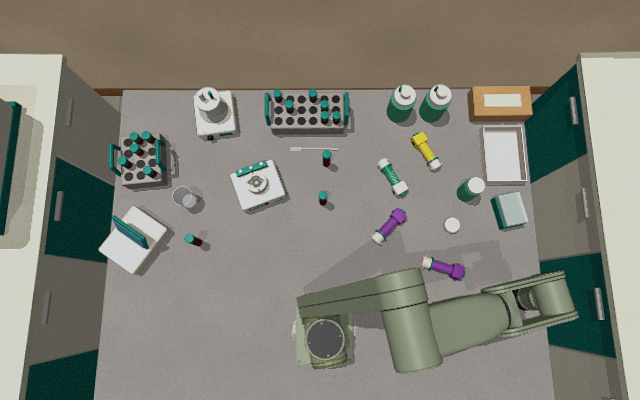

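View pics/scene0.png

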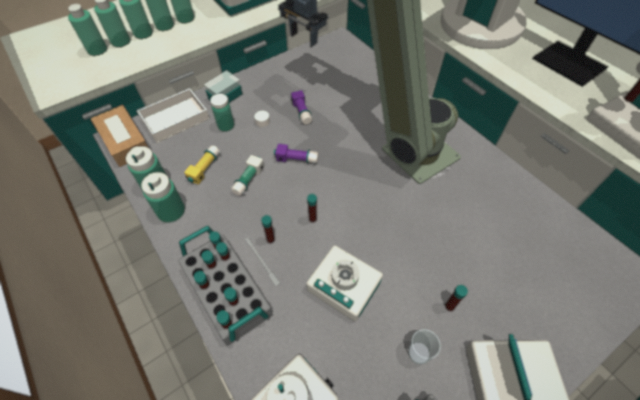

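The top view shows the green cylinder around (393,177), drive around (258,187). The scene view shows the cylinder at (248,175) and the drive at (345,280). I'll zoom in on both.

```bash
cat > h.py <<'E'
import numpy as np, cv2
from workcell import eyes, telemetry
def undist(c,uv):
    K=np.array(c['camera_matrix']); d=np.array([c['k1'],0,0,0,0.])
    return cv2.undistortPoints(np.array(uv,float).reshape(-1,1,2),K,d).reshape(-1,2)
def plane(c,uv,z):
    T=np.array(c['world_from_camera']); n=undist(c,uv)
    r=np.c_[n,np.ones(len(n))]@T[:3,:3].T; o=T[:3,3]
    return o+r*((z-o[2])/r[:,2])[:,None]
def proj(c,P):
    T=np.linalg.inv(np.array(c['world_from_camera'])); 
    p=cv2.projectPoints(np.array(P,float).reshape(-1,1,3),cv2.Rodrigues(T[:3,:3])[0],T[:3,3],np.array(c['camera_matrix']),np.array([c['k1'],0,0,0,0.]))[0]
    return p.reshape(-1,2)
def snap(n,name):
    c=eyes.calibration(n); f=eyes.grab_frame(n); np.save(f'pics/{name}.npy',f); cv2.imwrite(f'pics/{name}.png',f[:,:,::-1]); return c,f
E
python3 - <<'E'
import numpy as np,cv2
t=np.load('pics/top0.npy');s=np.load('pics/scene0.npy')
g=lambda f,x,y,w,h:cv2.resize(f[y:y+h,x:x+w],(400,300),interpolation=cv2.INTER_CUBIC)
im=np.vstack([np.hstack([g(t,362,150,64,48),g(t,226,157,64,48)]),np.hstack([g(s,216,150,64,48),g(s,300,238,92,69)])])
cv2.imwrite('pics/z0.png',im[:,:,::-1])
E
```

```text
(no output)
```

View pics/z0.png

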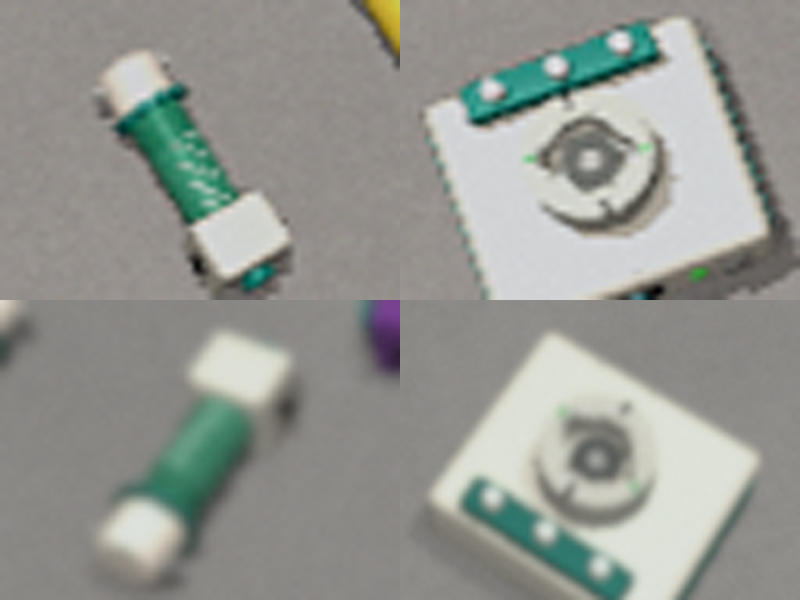

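View pics/wrist0.png

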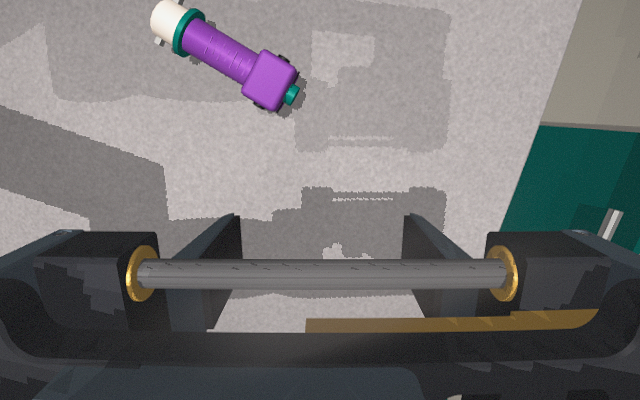

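```bash
python3 - <<'E'
from h import *
t=eyes.calibration('top'); s=eyes.calibration('scene')
C=lambda x,y,ox,oy,k:(ox+x/k-.5+.5/k,oy+y/k-.5+.5/k)
head=plane(t,[C(240,236,362,150,6.25)],50)[0]; fl=plane(t,[C(152,108,362,150,6.25)],40)[0]
hs=plane(s,[C(242,67,216,150,6.25)],50)[0]
print('head',head,'flange',fl,'head scene',hs,'dir',np.degrees(np.arctan2(*(head-fl)[1::-1])))
col=plane(t,[C(192,158,226,157,6.25)],102)[0]
cs=plane(s,[C(597-400,450-300,300,238,4.348)],102)[0]
print('collar',col,cs)
r=plane(t,[C(92,90,226,157,6.25),C(220,42,226,157,6.25)],83); print('ridge bumps',r, np.degrees(np.arctan2(*(r[0]-r[1])[1::-1]))-90)
m=plane(t,[C(207,212,226,157,6.25),C(165,98,226,157,6.25),C(131,158,226,157,6.25),C(246,147,226,157,6.25)],102); print(m)
print('mark dir',np.degrees(np.arctan2(*(m[1]-m[0])[1::-1])),'dots',np.degrees(np.arctan2(*(m[2]-m[3])[1::-1])))
E
```

```text
head [ 528.29068224 -290.23929187   50.        ] flange [ 611.19867452 -241.84112633   40.        ] head scene [ 529.19137146 -288.16541748   50.        ] dir -149.72543173578345
collar [539.60979227 240.91612478 102.        ] [542.22370875 245.08749347 102.        ]
ridge bumps [[586.18402911 303.56496295  83.        ]
 [615.30173222 228.72889419  83.        ]] 21.260339114231655
[[507.32365849 231.50442622 102.        ]
 [575.81440217 257.47048688 102.        ]
 [539.81191115 276.2732364  102.        ]
 [546.02890996 209.71372208 102.        ]]
mark dir 20.762610106229527 dots 95.33623588673244
```

```bash
R='x'; python3 -m crank '[{"dx":0.05,"dy":0.034,"yaw":0.34},{"dx":0.05,"dy":0.034,"yaw":0.34},{"dx":0.05,"dy":0.034,"yaw":0.34},{"dx":0.05,"dy":0.034,"yaw":0.34},{"dx":0.05,"dy":0.034,"yaw":0.34},{"dx":0.05,"dy":0.034,"yaw":0.34},{"dx":0.05,"dy":0.034,"yaw":0.34},{"dx":0.05,"dy":0.034,"yaw":0.34},{"dx":0.05,"dy":0.034,"yaw":0.34},{"dx":0.05,"dy":0.034,"yaw":0.34}]' 1
python3 -m crank '[{},{}]'
python3 -c "
from h import *
c,f=snap('wrist','w1'); s=telemetry.state(); print(s['ee_pos'],s['ee_rot']); np.save('pics/w1c.npy',c,allow_pickle=True)
print(proj(c,[[s['ee_pos'][0],s['ee_pos'][1],25]]))"
```

```text
[ 129.24877308 -560.00391943  221.45173941] [-1.79941030e+02 -3.59395429e-03  1.29941900e+01]
[[321.40158623 176.6777096 ]]validation failed for argument at $[0]...
validation failed for argument at $[0]...
```

View pics/w1.png

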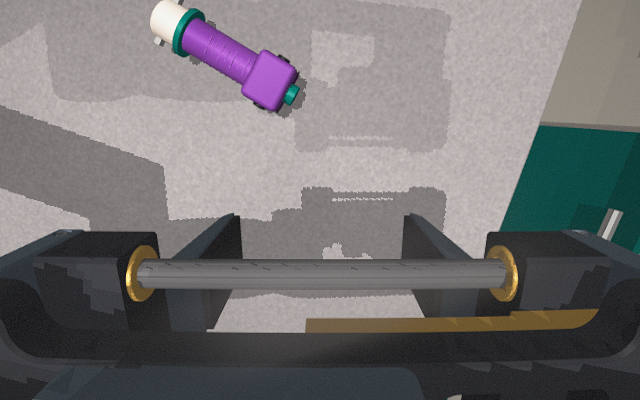

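The call was refused, so the picture is unchanged from before. The rows probably need every key.

```bash
python3 -m crank '[{"dx":0.05,"dy":0.034,"dz":0,"yaw":0.34},{"dx":0.05,"dy":0.034,"dz":0,"yaw":0.34},{"dx":0.05,"dy":0.034,"dz":0,"yaw":0.34},{"dx":0.05,"dy":0.034,"dz":0,"yaw":0.34},{"dx":0.05,"dy":0.034,"dz":0,"yaw":0.34},{"dx":0.05,"dy":0.034,"dz":0,"yaw":0.34},{"dx":0.05,"dy":0.034,"dz":0,"yaw":0.34},{"dx":0.05,"dy":0.034,"dz":0,"yaw":0.34},{"dx":0.05,"dy":0.034,"dz":0,"yaw":0.34},{"dx":0.05,"dy":0.034,"dz":0,"yaw":0.34}]' 1
```

```text
time_s: 1.45
ee_pos: [530.4, -287.2, 221.8]
ee_rot: [180.0, 0.0, 30.1]
force: [1.3, -1.2, -1.1]
gripper_width: 91.3
gripper_force: 0.0
```

```bash
python3 -m crank '[{"dx":0,"dy":0,"dz":0,"yaw":0}]'
python3 -c "
from h import *
c,f=snap('wrist','w2'); s=telemetry.state(); print(s['ee_pos'],s['ee_rot'])
import json; json.dump({k:np.array(v).tolist() for k,v in c.items()},open('pics/w2c.json','w'))
print(proj(c,[[s['ee_pos'][0],s['ee_pos'][1],25]]))"
```

```text
time_s: 1.58
ee_pos: [531.5, -286.3, 221.3]
ee_rot: [-180.0, -0.0, 30.2]
force: [-0.7, -0.1, -0.3]
gripper_width: 91.3
gripper_force: 0.0
[ 529.89173796 -287.38520714  221.35207638] [-1.79959643e+02  5.46100581e-02  3.01323659e+01]
[[321.56066163 178.30148541]]
```

View pics/w2.png

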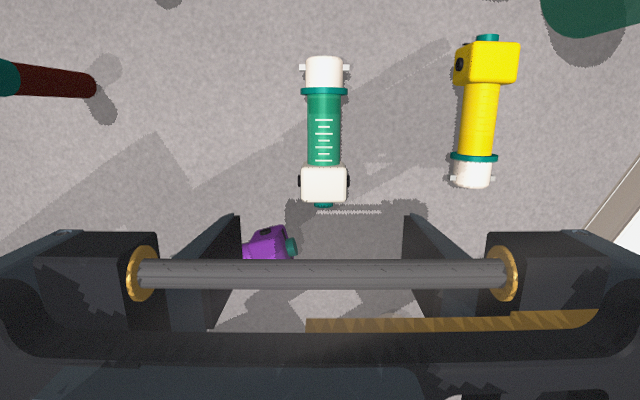

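The wrist view shows the cylinder nearly aligned with the tool: head about (324,183), spindle ends at (300,181) and (349,180), lugs at (301,67) and (349,67). Next I measure these.

```bash
python3 - <<'E'
from h import *; import json
c=json.load(open('pics/w2c.json')); f=np.load('pics/w2.npy').astype(int)
b=(f.sum(2)<110); 
for x0,x1 in((292,308),(342,356)):
    y,x=np.nonzero(b[165:200,x0:x1]); print('spindle',len(x),x.min()+x0,x.max()+x0,y.min()+165,y.max()+165)
teal=(f[:,:,1]-f[:,:,0]>50); y,x=np.nonzero(teal[80:98,295:353]); print('flange',x.min()+295,x.max()+295,y.min()+80,y.max()+80)
w=(f.min(2)>205); 
for nm,(r0,r1) in dict(head=(160,210),spig=(50,90),lugrow=(65,70)).items():
    y,x=np.nonzero(w[r0:r1,285:365]); print(nm,np.percentile(x,[1,99])+285,np.percentile(y,[1,99])+r0)
p=plane(c,[(324.3,181),(325,67.5)],25); d=p[1]-p[0]
print(p,np.hypot(*d[:2]),np.degrees(np.arctan2(d[1],d[0])))
E
```

```text
spindle 14 298 299 176 185
spindle 19 347 348 176 186
flange 301 346 87 97
head [301. 345.] [160. 201.]
spig [300. 346.] [56. 86.]
lugrow [299. 348.] [65. 69.]
[[ 528.76090806 -291.633831     25.        ]
 [ 633.80931488 -231.06608713   25.        ]] 121.25848165566953 29.96645250187739
```

```bash
python3 -m crank '[{"dx":-0.00125,"dy":-0.003,"dz":-0.05,"yaw":0},{"dx":0,"dy":0,"dz":-0.06,"yaw":0},{"dx":0,"dy":0,"dz":-0.06,"yaw":0},{"dx":0,"dy":0,"dz":-0.05,"yaw":0},{"dx":0,"dy":0,"dz":-0.03,"yaw":0},{"dx":0,"dy":0,"dz":-0.01,"yaw":0},{"dx":0,"dy":0,"dz":0,"yaw":0}]' 1 && python3 -m crank '[{"dx":0,"dy":0,"dz":0,"yaw":0},{"dx":0,"dy":0,"dz":0,"yaw":0},{"dx":0,"dy":0,"dz":0,"yaw":0},{"dx":0,"dy":0,"dz":0,"yaw":0},{"dx":0,"dy":0,"dz":0,"yaw":0},{"dx":0,"dy":0,"dz":0,"yaw":0}]' 0 4
```

```text
time_s: 2.5
ee_pos: [527.8, -291.3, 14.2]
ee_rot: [180.0, 0.0, 29.9]
force: [-0.6, -0.9, -0.3]
gripper_width: 91.3
gripper_force: 0.0
time_s: 3.25
ee_pos: [528.4, -290.7, 14.4]
ee_rot: [180.0, -0.0, 30.0]
force: [-0.7, 1.1, 4.0]
gripper_width: 57.7
gripper_force: 4.0
```

```bash
python3 - <<'E'
import numpy as np
def rel(p,t): return np.array([p[0]*np.cos(t)-p[1]*np.sin(t),p[0]*np.sin(t)+p[1]*np.cos(t)])
piv=[((30,-25),0,np.arctan2(5,27)),((3,-20),np.arctan2(5,27),np.pi/4),((0,-17.5),np.pi/4,np.pi/2)]
def head(t):
    x=np.zeros(2);pos=np.array([0.,25.])
    for p,a,b in piv:
        q=(130-p[0],-p[1]); tt=min(t,b)
        if tt>a: pos=pos+rel(q,tt)-rel(q,a)
    return pos
ts=np.radians(np.linspace(0,90,21)); P=np.array([head(t) for t in ts]); D=np.diff(P,axis=0)
for t,d in zip(ts[1:],D): print(round(np.degrees(t),1),np.round(np.array([-d[0]*.865,-d[0]*.503,d[1]])/800,4),end='\n')
print(P[-1])
E
```

```text
4.5 [0.0025 0.0014 0.0097]
9.0 [0.0031 0.0018 0.0095]
13.5 [0.0038 0.0022 0.0109]
18.0 [0.0046 0.0027 0.0115]
22.5 [0.0053 0.0031 0.011 ]
27.0 [0.0061 0.0035 0.0105]
31.5 [0.0067 0.0039 0.0099]
36.0 [0.0074 0.0043 0.0093]
40.5 [0.008  0.0047 0.0086]
45.0 [0.0086 0.005  0.0078]
49.5 [0.0091 0.0053 0.0074]
54.0 [0.0096 0.0056 0.0066]
58.5 [0.01   0.0058 0.0057]
63.0 [0.0104 0.006  0.0047]
67.5 [0.0106 0.0062 0.0038]
72.0 [0.0109 0.0063 0.0028]
76.5 [0.011  0.0064 0.0018]
81.0 [0.0111 0.0065 0.0008]
85.5 [ 0.0111  0.0065 -0.0002]
90.0 [ 0.0111  0.0064 -0.0012]
[-148.84814773  129.64644661]
```

```bash
python3 -m crank '[{"dx":0.0025,"dy":0.0014,"dz":0.0097,"yaw":0},{"dx":0.0031,"dy":0.0018,"dz":0.0095,"yaw":0},{"dx":0.0038,"dy":0.0022,"dz":0.0109,"yaw":0},{"dx":0.0046,"dy":0.0027,"dz":0.0115,"yaw":0},{"dx":0.0053,"dy":0.0031,"dz":0.011,"yaw":0},{"dx":0.0061,"dy":0.0035,"dz":0.0105,"yaw":0},{"dx":0.0067,"dy":0.0039,"dz":0.0099,"yaw":0},{"dx":0.0074,"dy":0.0043,"dz":0.0093,"yaw":0},{"dx":0.008,"dy":0.0047,"dz":0.0086,"yaw":0},{"dx":0.0086,"dy":0.005,"dz":0.0078,"yaw":0}]' && python3 -c "
from h import *
snap('scene','s1');snap('wrist','w3')
s=np.load('pics/s1.npy');w=np.load('pics/w3.npy')
g=cv2.resize(s[110:210,180:340],(640,400),interpolation=cv2.INTER_CUBIC)
cv2.imwrite('pics/z1.png',cv2.resize(np.hstack([g,w]),(800,250),interpolation=cv2.INTER_AREA)[:,:,::-1])"
```

```text
time_s: 4.5
ee_pos: [573.6, -264.4, 93.5]
ee_rot: [180.0, 0.0, 30.0]
force: [-1.2, -0.2, -0.1]
gripper_width: 58.2
gripper_force: 4.0
```

View pics/z1.png

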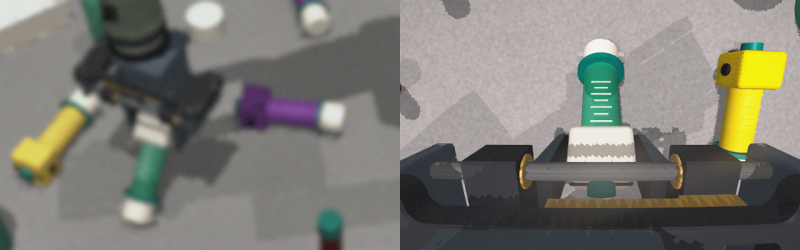

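The cylinder leans at about 45° between the fingers with its foot on the bench, so I continue the arc.

```bash
python3 -m crank '[{"dx":0.0091,"dy":0.0053,"dz":0.0074,"yaw":0},{"dx":0.0096,"dy":0.0056,"dz":0.0066,"yaw":0},{"dx":0.01,"dy":0.0058,"dz":0.0057,"yaw":0},{"dx":0.0104,"dy":0.006,"dz":0.0047,"yaw":0},{"dx":0.0106,"dy":0.0062,"dz":0.0038,"yaw":0},{"dx":0.0109,"dy":0.0063,"dz":0.0028,"yaw":0},{"dx":0.011,"dy":0.0064,"dz":0.0018,"yaw":0},{"dx":0.0111,"dy":0.0065,"dz":0.0008,"yaw":0},{"dx":0.0111,"dy":0.0065,"dz":-0.0002,"yaw":0},{"dx":0.0111,"dy":0.0064,"dz":-0.0012,"yaw":0}]' && python3 -m crank '[{"dx":0,"dy":0,"dz":0,"yaw":0},{"dx":0,"dy":0,"dz":0,"yaw":0},{"dx":0,"dy":0,"dz":0,"yaw":0}]'
python3 -c "
from h import *
snap('scene','s2');snap('wrist','w4')
s=np.load('pics/s2.npy');w=np.load('pics/w4.npy')
g=cv2.resize(s[110:210,180:340],(640,400),interpolation=cv2.INTER_CUBIC)
cv2.imwrite('pics/z2.png',cv2.resize(np.hstack([g,w]),(800,250),interpolation=cv2.INTER_AREA)[:,:,::-1])"
```

```text
time_s: 5.85
ee_pos: [658.1, -215.4, 118.9]
ee_rot: [180.0, -0.1, 30.0]
force: [-0.2, -0.2, 3.2]
gripper_width: 57.9
gripper_force: 4.0
time_s: 6.22
ee_pos: [656.9, -216.0, 118.7]
ee_rot: [180.0, -0.0, 30.0]
force: [1.8, -1.0, 4.0]
gripper_width: 58.2
gripper_force: 4.0
```

View pics/z2.png

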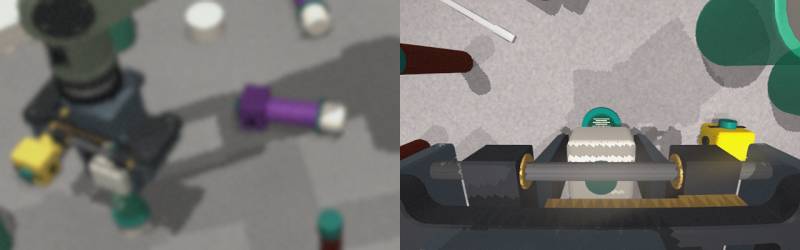

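The head sits between the fingers, with the flange edge near (322,171) in the wrist picture. I'll compare that with the row an upright cylinder would give.

```bash
python3 - <<'E'
from h import *
c=eyes.calibration('wrist'); f=np.load('pics/w4.npy').astype(int)
g=(f[:,:,1]-f[:,:,0]>50)[150:210,290:350]; y,x=np.nonzero(g); print('flange top row',y.min()+150,'cols at rows', x.min()+290,x.max()+290)
e=np.array([657.3,-215.8,130]); 
for lean in (-10,-5,0,5,10):
    a=np.radians(lean); u=np.array([.866,.5,0]); ax=np.cos(a)*np.array([0,0,1])-np.sin(a)*u; s=np.cos(a)*u+np.sin(a)*np.array([0,0,1])
    print(lean,np.round(proj(c,[e-ax*94+s*25,e-ax*100+s*25]),1).tolist())
E
```

```text
flange top row 172 cols at rows 291 349
-10 [[321.2, 192.8], [321.2, 192.3]]
-5 [[321.2, 182.7], [321.2, 181.8]]
0 [[321.2, 172.7], [321.2, 171.3]]
5 [[321.1, 162.7], [321.1, 160.9]]
10 [[321.1, 152.8], [321.1, 150.5]]
```

The cylinder is upright. I let go and give it time to stand by itself, then turn the open fingers 90° around the head.

```bash
python3 -m crank '[{"dx":0,"dy":0,"dz":0,"yaw":0},{"dx":0,"dy":0,"dz":0,"yaw":0},{"dx":0,"dy":0,"dz":0,"yaw":0},{"dx":0,"dy":0,"dz":0,"yaw":0},{"dx":0,"dy":0,"dz":0,"yaw":0},{"dx":0,"dy":0,"dz":0,"yaw":0},{"dx":0,"dy":0,"dz":0,"yaw":0},{"dx":0,"dy":0,"dz":0,"yaw":0},{"dx":0,"dy":0,"dz":0,"yaw":0},{"dx":0,"dy":0,"dz":0,"yaw":0}]' 1
python3 - <<'E'
from h import *
print(np.round(telemetry.state()['qpos'],1))
c,f=snap('wrist','w5'); f=f.astype(int)
g=(f[:,:,1]-f[:,:,0]>50)[150:210,305:338]; y,x=np.nonzero(g); print('flange top row',y.min()+150)
w=(f.min(2)>205)[195:245,265:375]; y,x=np.nonzero(w); print('head cols',np.percentile(x,[1,99])+265,'rows',np.percentile(y,[1,99])+195)
E
```

```text
time_s: 7.58
ee_pos: [657.1, -215.8, 118.7]
ee_rot: [180.0, -0.0, 30.0]
force: [1.7, -1.1, -0.5]
gripper_width: 91.3
gripper_force: 0.0
[-19.1  32.8  81.1  -0.   66.2  40.9]
flange top row 171
head cols [270. 373.] rows [217. 233.]
```

```bash
python3 -m crank '[{"dx":0,"dy":0,"dz":0,"yaw":1},{"dx":0,"dy":0,"dz":0,"yaw":1},{"dx":0,"dy":0,"dz":0,"yaw":1},{"dx":0,"dy":0,"dz":0,"yaw":1},{"dx":0,"dy":0,"dz":0,"yaw":1},{"dx":0,"dy":0,"dz":0,"yaw":1},{"dx":0,"dy":0,"dz":0,"yaw":1},{"dx":0,"dy":0,"dz":0,"yaw":1},{"dx":0,"dy":0,"dz":0,"yaw":1}]' 1
python3 -m crank '[{"dx":0,"dy":0,"dz":0,"yaw":1},{"dx":0,"dy":0,"dz":0,"yaw":1},{"dx":0,"dy":0,"dz":0,"yaw":1},{"dx":0,"dy":0,"dz":0,"yaw":1},{"dx":0,"dy":0,"dz":0,"yaw":1},{"dx":0,"dy":0,"dz":0,"yaw":1},{"dx":0,"dy":0,"dz":0,"yaw":1},{"dx":0,"dy":0,"dz":0,"yaw":1},{"dx":0,"dy":0,"dz":0,"yaw":1},{"dx":0,"dy":0,"dz":0,"yaw":0}]' 1
python3 -m crank '[{"dx":0,"dy":0,"dz":0,"yaw":0},{"dx":0,"dy":0,"dz":0,"yaw":0},{"dx":0,"dy":0,"dz":0,"yaw":0},{"dx":0,"dy":0,"dz":0,"yaw":0},{"dx":0,"dy":0,"dz":0,"yaw":0},{"dx":0,"dy":0,"dz":0,"yaw":0},{"dx":0,"dy":0,"dz":0,"yaw":0},{"dx":0,"dy":0,"dz":0,"yaw":0}]' 0 40
```

```text
time_s: 8.75
ee_pos: [657.1, -215.8, 118.7]
ee_rot: [180.0, -0.0, 75.2]
force: [0.5, -0.5, -0.2]
gripper_width: 90.9
gripper_force: 0.0
time_s: 10.0
ee_pos: [657.1, -215.8, 118.7]
ee_rot: [180.0, -0.0, 119.9]
force: [0.1, -0.4, -0.6]
gripper_width: 90.9
gripper_force: 0.0
time_s: 11.0
ee_pos: [657.2, -215.8, 118.8]
ee_rot: [180.0, 0.0, 120.0]
force: [0.4, 0.1, -0.0]
gripper_width: 50.0
gripper_force: 40.0
```

```bash
python3 -m crank '[{"dx":0,"dy":0,"dz":0.025,"yaw":0},{"dx":0,"dy":0,"dz":0.05,"yaw":0},{"dx":0,"dy":0,"dz":0.05,"yaw":0},{"dx":0,"dy":0,"dz":0.05,"yaw":0},{"dx":0,"dy":0,"dz":0.025,"yaw":0}]'
python3 -m crank '[{"dx":-0.0168,"dy":0.056,"dz":0,"yaw":-0.6},{"dx":-0.0168,"dy":0.056,"dz":0,"yaw":-0.6},{"dx":-0.0168,"dy":0.056,"dz":0,"yaw":-0.6},{"dx":-0.0168,"dy":0.056,"dz":0,"yaw":-0.6},{"dx":-0.0168,"dy":0.056,"dz":0,"yaw":-0.6},{"dx":-0.0168,"dy":0.056,"dz":0,"yaw":-0.6},{"dx":-0.0168,"dy":0.056,"dz":0,"yaw":-0.6},{"dx":-0.0168,"dy":0.056,"dz":0,"yaw":-0.6},{"dx":0,"dy":0,"dz":0,"yaw":0},{"dx":0,"dy":0,"dz":0,"yaw":0}]'
python3 -c "
from h import *; import json
c,f=snap('wrist','w6'); s=telemetry.state(); print(s['ee_pos'],s['ee_rot'])
json.dump({k:np.array(v).tolist() for k,v in c.items()},open('pics/w6c.json','w'))
p=proj(c,[[540,242,102]])[0]; print(p)
"
```

```text
time_s: 11.62
ee_pos: [657.3, -216.0, 280.7]
ee_rot: [179.9, 0.1, 120.0]
force: [0.2, 0.8, -3.5]
gripper_width: 49.9
gripper_force: 40.0
time_s: 12.88
ee_pos: [549.3, 142.2, 278.2]
ee_rot: [-179.9, 0.1, 96.0]
force: [-0.3, -0.1, -3.1]
gripper_width: 49.6
gripper_force: 40.0
[549.55630981 141.7454452  278.27998234] [-1.79955984e+02  4.88155948e-02  9.59744608e+01]
[323.60167937  81.71033931]
```

View pics/w6.png

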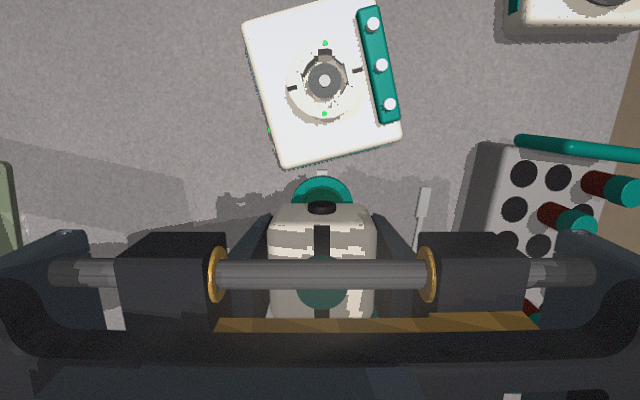

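The wrist view over the drive shows the collar centred about (324,79), green dots at (325,43) and (324,114), and lock marks at (292,88) and (358,70). The held cylinder is at the bottom. I refine these with masks.

```bash
python3 - <<'E'
from h import *; import json
c=json.load(open('pics/w6c.json')); f=np.load('pics/w6.npy').astype(int)
hsv=cv2.cvtColor(f.astype(np.uint8),cv2.COLOR_RGB2HSV).astype(int)
g=((hsv[:,:,0]>50)&(hsv[:,:,0]<72)&(hsv[:,:,1]>90)).astype(np.uint8)
g[:35]=0;g[122:]=0;g[:,:300]=0;g[:,345:]=0
n,l,st,ce=cv2.connectedComponentsWithStats(g); print('green',st[1:,4],ce[1:])
b=(f.sum(2)<200).astype(np.uint8); b[:35]=0;b[122:]=0;b[:,:280]=0;b[:,368:]=0
n,l,st2,ce2=cv2.connectedComponentsWithStats(b); k=[i for i in range(1,n) if st2[i,4]>4]; print('black',[(st2[i].tolist(),ce2[i].round(1).tolist()) for i in k])
def rep(nm,a,b):
    P=plane(c,[a,b],102); d=P[1]-P[0]; print(nm,P.mean(0).round(1),'r',np.hypot(*d[:2])/2,'ang',np.degrees(np.arctan2(d[1],d[0])))
G=ce[1:][st[1:,4]>=2]; rep('dots',G[np.argmax(G[:,1])],G[np.argmin(G[:,1])])
m=[ce2[i] for i in k if ce2[i][0]<300 or ce2[i][0]>350]
if len(m)==2: rep('marks',m[0],m[1])
# pad disc centre (z=102-16)
w=(f.min(2)>190).astype(np.uint8)[70:92,312:338]; n,l,s3,c3=cv2.connectedComponentsWithStats(w); 
for i in range(1,n): print('w',s3[i],c3[i]+[312,70])
E
```

```text
green [23 20] [[324.82608696  42.56521739]
 [323.95       113.1       ]]
black [([360, 35, 8, 33, 79], [364.2, 49.4]), ([288, 87, 3, 3, 5], [288.6, 87.6])]
dots [540.5 245.1 102. ] r 33.46485191714521 ang 95.36999662005753
marks [541.  254.5 102. ] r 41.38649588695894 ang -148.3260617295286
w [ 7  5 11 11 98] [324.21428571  80.05102041]
```

```bash
python3 - <<'E'
from h import *; import json
c=json.load(open('pics/w6c.json')); f=np.load('pics/w6.npy').astype(int)
s=f.sum(2)
def cent(x0,x1,y0,y1):
    w=np.clip(400-s[y0:y1,x0:x1],0,None); yy,xx=np.mgrid[y0:y1,x0:x1]; return np.array([(w*xx).sum(),(w*yy).sum()])/w.sum()
a=cent(284,299,82,94); b=cent(351,364,65,76); P=plane(c,[a,b],102); d=P[1]-P[0]
print(a,b,P.mean(0),np.hypot(*d[:2])/2,np.degrees(np.arctan2(d[1],d[0])))
print(plane(c,[(324.2,80.05)],86), plane(c,[(324.2,80.05)],90))
t=eyes.calibration('top'); ft=np.load('pics/top0.npy').astype(int)
h=cv2.cvtColor(ft.astype(np.uint8),cv2.COLOR_RGB2HSV).astype(int)
g=((h[:,:,0]>50)&(h[:,:,0]<72)&(h[:,:,1]>60)).astype(np.uint8); g[:175]=0;g[190:]=0;g[:,:240]=0;g[:,275:]=0
n,l,st,ce=cv2.connectedComponentsWithStats(g); print(st[1:,4],ce[1:]); 
if n==3: print(plane(t,ce[1:],102).mean(0))
E
```

```text
[291.60302238  87.53937809] [357.14248601  69.97701839] [540.28007335 244.86442838 102.        ] 33.60765919189394 20.3788932460406
[[540.38605634 245.08912595  86.        ]] [[540.39558868 244.72504458  90.        ]]
[1 2] [[265.  180. ]
 [246.5 182. ]]
[542.84576711 242.95334851 102.        ]
```

```bash
python3 -m crank '[{"dx":-0.0025,"dy":0.028,"dz":0,"yaw":-0.12},{"dx":-0.003,"dy":0.04,"dz":0,"yaw":0},{"dx":-0.003,"dy":0.04,"dz":0,"yaw":0},{"dx":-0.003,"dy":0.02,"dz":-0.01,"yaw":0},{"dx":0,"dy":0,"dz":-0.03,"yaw":0},{"dx":0,"dy":0,"dz":-0.02,"yaw":0},{"dx":0,"dy":0,"dz":-0.006,"yaw":0},{"dx":0,"dy":0,"dz":0,"yaw":0},{"dx":0,"dy":0,"dz":0,"yaw":0}]'
python3 -m crank '[{"dx":0,"dy":0,"dz":-0.0025,"yaw":0},{"dx":0,"dy":0,"dz":-0.0025,"yaw":0},{"dx":0,"dy":0,"dz":-0.0025,"yaw":0},{"dx":0,"dy":0,"dz":-0.0025,"yaw":0},{"dx":0,"dy":0,"dz":-0.0015,"yaw":0},{"dx":0,"dy":0,"dz":0,"yaw":0}]'
python3 - <<'E'
from h import *
s=telemetry.state(); print(s['force'],s['torque'])
c,f=snap('wrist','w7'); s=telemetry.state()
f0=f
cv2.imwrite('pics/z7.png',cv2.resize(f0[80:280,200:440],(720,600),interpolation=cv2.INTER_CUBIC)[:,:,::-1])
E
```

```text
time_s: 14.05
ee_pos: [541.0, 244.9, 226.8]
ee_rot: [179.9, -0.0, 95.4]
force: [-0.0, 1.0, -2.5]
gripper_width: 49.6
gripper_force: 40.0
time_s: 14.8
ee_pos: [540.5, 245.2, 216.7]
ee_rot: [180.0, -0.0, 95.4]
force: [0.3, 1.0, -2.6]
gripper_width: 49.9
gripper_force: 40.0
[ 0.25770379  0.98446273 -2.60334882] [ 0.1487231  -0.19247442  0.00490794]
```

No contact with the foot 4 mm into the mouth, so I keep going down.

```bash
python3 -m crank '[{"dx":0,"dy":0,"dz":-0.0025,"yaw":0},{"dx":0,"dy":0,"dz":-0.0025,"yaw":0},{"dx":0,"dy":0,"dz":-0.0025,"yaw":0},{"dx":0,"dy":0,"dz":-0.0025,"yaw":0},{"dx":0,"dy":0,"dz":0,"yaw":0}]'
python3 -m crank '[{"dx":0,"dy":0,"dz":-0.0025,"yaw":0},{"dx":0,"dy":0,"dz":-0.0025,"yaw":0},{"dx":0,"dy":0,"dz":-0.0025,"yaw":0},{"dx":0,"dy":0,"dz":0,"yaw":0}]'
```

```text
time_s: 15.48
ee_pos: [540.5, 245.3, 208.5]
ee_rot: [180.0, -0.0, 95.4]
force: [1.2, 1.7, -3.9]
gripper_width: 49.7
gripper_force: 40.0
time_s: 15.98
ee_pos: [540.5, 245.2, 203.5]
ee_rot: [179.9, -0.0, 95.4]
force: [-0.7, 2.8, 3.7]
gripper_width: 49.9
gripper_force: 40.0
```

The spring pad meets the foot at the expected height. Now push about 11 mm further.

```bash
python3 -m crank '[{"dx":0,"dy":0,"dz":-0.0028,"yaw":0},{"dx":0,"dy":0,"dz":-0.0028,"yaw":0},{"dx":0,"dy":0,"dz":-0.0028,"yaw":0},{"dx":0,"dy":0,"dz":-0.0028,"yaw":0},{"dx":0,"dy":0,"dz":-0.0023,"yaw":0},{"dx":0,"dy":0,"dz":0,"yaw":0},{"dx":0,"dy":0,"dz":0,"yaw":0}]'
```

```text
time_s: 16.85
ee_pos: [540.5, 245.2, 193.3]
ee_rot: [179.9, -0.0, 95.4]
force: [-1.9, 1.4, 8.0]
gripper_width: 49.8
gripper_force: 40.0
```

```bash
python3 -m crank '[{"dx":0,"dy":0,"dz":-0.0008,"yaw":0},{"dx":0,"dy":0,"dz":0,"yaw":-1},{"dx":0,"dy":0,"dz":0,"yaw":-1},{"dx":0,"dy":0,"dz":0,"yaw":0}]'
python3 -c "
from workcell import telemetry as t; print(t.state()['torque'])"
python3 -m crank '[{"dx":0,"dy":0,"dz":0,"yaw":-1},{"dx":0,"dy":0,"dz":0,"yaw":-1},{"dx":0,"dy":0,"dz":0,"yaw":-1},{"dx":0,"dy":0,"dz":0,"yaw":-1},{"dx":0,"dy":0,"dz":0,"yaw":-1},{"dx":0,"dy":0,"dz":0,"yaw":-1},{"dx":0,"dy":0,"dz":0,"yaw":0}]'
python3 -c "
from workcell import telemetry as t; print(t.state()['torque'])"
```

```text
time_s: 17.35
ee_pos: [540.8, 245.2, 192.9]
ee_rot: [179.9, -0.1, 85.4]
force: [-1.0, 1.9, 8.8]
gripper_width: 49.8
gripper_force: 40.0
[ 0.52628752  0.25001575 -0.03209589]
time_s: 18.23
ee_pos: [541.3, 245.1, 193.1]
ee_rot: [179.9, -0.2, 55.4]
force: [-0.2, 0.0, 8.6]
gripper_width: 49.9
gripper_force: 40.0
[ 0.39542707 -0.01933621 -0.08735319]
```

```bash
python3 -m crank '[{"dx":0,"dy":0,"dz":0,"yaw":-1},{"dx":0,"dy":0,"dz":0,"yaw":-1},{"dx":0,"dy":0,"dz":0,"yaw":-1},{"dx":0,"dy":0,"dz":0,"yaw":-1},{"dx":0,"dy":0,"dz":0,"yaw":-1},{"dx":0,"dy":0,"dz":0,"yaw":-1},{"dx":0,"dy":0,"dz":0,"yaw":-1},{"dx":0,"dy":0,"dz":0,"yaw":0},{"dx":0,"dy":0,"dz":0,"yaw":0}]'
python3 -c "
from workcell import telemetry as t; print(t.state()['torque'])"
```

```text
time_s: 19.35
ee_pos: [541.2, 245.0, 193.0]
ee_rot: [180.0, -0.2, 20.4]
force: [-0.4, 0.9, 8.9]
gripper_width: 49.9
gripper_force: 40.0
[ 0.34207452  0.105035   -0.03450204]
```

Now let it rise gently and check that it catches in the notch.

```bash
python3 -m crank '[{"dx":0,"dy":0,"dz":0.002,"yaw":0},{"dx":0,"dy":0,"dz":0.002,"yaw":0},{"dx":0,"dy":0,"dz":0.002,"yaw":0},{"dx":0,"dy":0,"dz":0.001,"yaw":0},{"dx":0,"dy":0,"dz":0,"yaw":0},{"dx":0,"dy":0,"dz":0,"yaw":0}]'
python3 -m crank '[{"dx":0,"dy":0,"dz":0.001,"yaw":0},{"dx":0,"dy":0,"dz":0.001,"yaw":0},{"dx":0,"dy":0,"dz":0,"yaw":0},{"dx":0,"dy":0,"dz":0,"yaw":0}]'
python3 -c "
from workcell import telemetry as t; print(t.state()['torque'])"
```

```text
time_s: 20.1
ee_pos: [541.1, 245.0, 198.1]
ee_rot: [180.0, -0.2, 20.4]
force: [0.0, 1.0, 6.2]
gripper_width: 49.8
gripper_force: 40.0
time_s: 20.6
ee_pos: [541.1, 245.0, 198.4]
ee_rot: [180.0, -0.1, 20.4]
force: [2.7, 2.2, -0.0]
gripper_width: 49.8
gripper_force: 40.0
[ 0.60290973 -1.06886207 -0.03390183]
```

It rises to 22 mm below the mouth and then resists further pulling, so it is locked. I release, rise and check.

```bash
python3 -m crank '[{"dx":0,"dy":0,"dz":-0.001,"yaw":0},{"dx":0,"dy":0,"dz":0,"yaw":0}]' && python3 -m crank '[{"dx":0,"dy":0,"dz":0,"yaw":0},{"dx":0,"dy":0,"dz":0,"yaw":0},{"dx":0,"dy":0,"dz":0,"yaw":0},{"dx":0,"dy":0,"dz":0,"yaw":0},{"dx":0,"dy":0,"dz":0,"yaw":0},{"dx":0,"dy":0,"dz":0,"yaw":0}]' 1 
python3 -m crank '[{"dx":0,"dy":0,"dz":0.02,"yaw":0},{"dx":0,"dy":0,"dz":0.04,"yaw":0},{"dx":0,"dy":0,"dz":0.05,"yaw":0},{"dx":0,"dy":0,"dz":0.05,"yaw":0},{"dx":-0.03,"dy":-0.01,"dz":0,"yaw":0},{"dx":-0.05,"dy":-0.02,"dz":0,"yaw":0},{"dx":-0.03,"dy":-0.01,"dz":0,"yaw":0},{"dx":0,"dy":0,"dz":0,"yaw":0}]'
python3 - <<'E'
from h import *
c,f=snap('wrist','w8'); t=eyes.calibration('top')
for z,n in((239,'plug'),(230,'head')): print(n,proj(c,[[540.6,245,z]]))
ft=eyes.grab_frame('top'); g=lambda f,x,y,w,h:cv2.resize(f[y:y+h,x:x+w],(400,300),interpolation=cv2.INTER_CUBIC)
cv2.imwrite('pics/z8.png',np.hstack([cv2.resize(f[:,:],(480,300)),g(ft,226,147,64,60)[:,:320]])[:,:,::-1])
E
```

```text
time_s: 20.85
ee_pos: [541.1, 245.0, 198.4]
ee_rot: [180.0, -0.1, 20.4]
force: [2.5, 1.1, 3.7]
gripper_width: 50.0
gripper_force: 40.0
time_s: 21.6
ee_pos: [540.3, 245.0, 197.6]
ee_rot: [180.0, 0.0, 20.4]
force: [-0.2, -0.6, -0.6]
gripper_width: 91.3
gripper_force: 0.0
time_s: 22.6
ee_pos: [451.4, 212.7, 327.6]
ee_rot: [-180.0, -0.2, 20.4]
force: [1.1, 0.1, 0.6]
gripper_width: 91.3
gripper_force: 0.0
plug [[322.06513009  78.89378749]]
head [[322.04544196  80.10509731]]
```

View pics/z8.png

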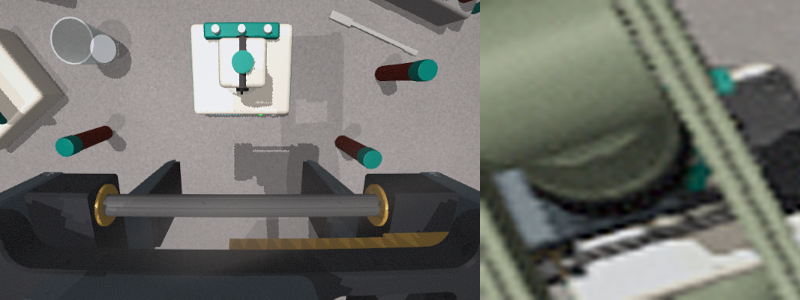

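The cylinder stands in the collar with its plug near (323,82). The black bar lines up with the ridge normal, and the tubes and beaker still stand. I'll check the lean numerically.

```bash
python3 - <<'E'
from h import *
c=eyes.calibration('wrist'); f=np.load('pics/w8.npy').astype(int)
m=((f[:,:,1]-f[:,:,0]>50)).astype(np.uint8); m[:60]=0; m[110:]=0; m[:,:290]=0; m[:,360:]=0
n,l,st,ce=cv2.connectedComponentsWithStats(m)
for i in range(1,n):
    if st[i,4]>50: print(st[i],ce[i],plane(c,[ce[i]],239)[0])
w=(f.min(2)>225); print('head white cols/rows at plug row/col',np.nonzero(w[84,270:380])[0][[0,-1]]+270,np.nonzero(w[40:140,310])[0][[0,-1]]+40)
u=np.array([np.cos(np.radians(20.4)),np.sin(np.radians(20.4)),0]);v=np.array([-u[1],u[0],0]);o=np.array([540.6,245,230])
print(proj(c,[o+25*u+25*v,o+25*u-25*v,o-25*u+25*v,o-25*u-25*v,o-29*u-[0,0,20]]).round(1).tolist())
s=((f.sum(2)<110)).astype(np.uint8); y,x=np.nonzero(s[40:140,305:340]); print('bar',x.min()+305,x.max()+305,y.min()+40,y.max()+40, np.polyfit(y,x,1))
E
```

```text
[309  67  29  31 722] [323.03739612  82.03601108] [540.32630744 244.07543725 239.        ]
head white cols/rows at plug row/col [270 378] [ 53 139]
[[288.5, 47.5], [355.4, 47.5], [289.9, 116.0], [354.0, 115.9], [321.9, 120.6]]
bar 315 330 48 124 [-9.14964999e-03  1.90598719e+01]
```

```bash
python3 -m crank '[{"dx":0,"dy":0,"dz":0,"yaw":0},{"dx":0,"dy":0,"dz":0,"yaw":0}]'; python3 -c "
from workcell import ticket; print(ticket.job_done())"
```

```text
time_s: 22.95
ee_pos: [453.1, 213.2, 325.3]
ee_rot: [180.0, 0.0, 20.4]
force: [-0.5, -0.3, 0.2]
gripper_width: 91.1
gripper_force: 0.0
the job is handed in; nothing more can be done
None
```

The dosing cylinder was tipped up, stood by itself, then inserted, turned and locked in the collar and released, and the job was handed in at about 23 s; hand-in returned no verdict, but my last check showed it upright, aligned with the lock marks and seated about 22 mm below the mouth.

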